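Function-test the emergency stop of the appliance test bench

ROBOT

A 6-joint arm with a two-finger parallel gripper is mounted at the origin on the work surface. World frame = base frame: x ahead of the robot, y to its left, z up, the work surface at z = 0. Lengths are in m, angles in degrees, forces in N, time in s.
With the tool pointing down it reaches from about 0.4 to 0.925 m from the base axis. Payload 12.5 kg.
Tool frame: the origin (TCP) lies midway between the tips of the shut fingers; the grasp point (between the pads) lies behind it (robot.grip_point_offset is the z of the grasp point in the tool frame, in m); z points along the fingers, y is the line along which they close (so a half turn about z gives the same grasp; the last joint's range is limited). The gripper opens to 95 mm and grips with 3 to 60 N. Pads are 20 mm wide; open, the fingers measure 119 mm over their backs; the gripper's body (75 mm by 180 mm) begins 59 mm behind the grasp point.
Start: joints at [61.158, 28.126, 89.318, -0, 62.55, -6.05], TCP at [0.242, 0.576, 0.215] pointing down, gripper open.
Joint ranges: [-177.58, 177.58], [-47.91, 125.51], [2.72, 160], [-65.01, 245.01], [3.68, 167.84], [-153.87, 153.87]. Speed limits (degrees/s): [127.2, 127.2, 159.86, 180, 180, 180].

INTERFACE

Orientations are given as a 3x3 rotation matrix whose columns are the frame's x, y, z axes.
In Python, from rig import robot gives the robot as it stands.
- The arm moves only by the tool jog_arm, never from a script. Its arguments are lists of equal length, an entry for each row: "grip": the opening, from 0 (shut) to 1 (fully open); "offset": the shift along the tool's x, y, z in cm, a list of three; "angular": the turn, a rotation vector about the tool's x, y, z in rad, a list of three. A call has 1 to 5 rows; each row shifts and turns the commanded pose from where the row before left it, along the tool's axes as they then stand; what a row does not reach is not made up. A row lasts 1/12 s, in which the tool goes at most 41.7 mm and 7.16 degrees, less where a joint would pass 70% of its speed; a pose out of reach is approached as far as the arm can. A call with a gripper value outside its range is refused whole. The fingers move at their own pace and stop on an object; the grip force is fixed at half the most. Time passes only in rows, so rows that do not move let the fingers close. It gives the time, the measured TCP pose, the force, the opening and the grip force at its end, in the units of the state.
- robot.state(): the state, without advancing time (a new reading comes with each control period).
- robot.camera(name): name is "scene" or "top" or "wrist"; returns the picture (400x640x3 uint8, blue, green, red); there is no depth.
- robot.camera_model(name): a dict with "camera_matrix" (3x3 intrinsics, pixels), "rvec" (rotation vector, rad) and "tvec" (3), from world to camera coordinates, as OpenCV has them; the wrist camera has in their place "T_tool_cam" (4x4, takes a point from camera to tool coordinates, whose origin is the TCP and whose axes are the flange's). Camera axes: x right, y down, z forward; pixel columns grow to the right and rows downward; lengths in m; the calibration is good to about 2 mm. A picture is of the moment at which its call begins: read the wrist's pose just before it. camera_model takes no time and is no camera call.
- robot.hand_in(): hands the job in; it is judged then, once.
The state is a dict: "t": time; "joints": joint angles; "qvel": joint speeds; "tau": joint torques, N m; "ee_pos": TCP position; "orientation": TCP orientation; "ft_force": force on the tool from outside, world axes, zero at the start; "wrist_torque": the same for the moment, N m; "grip_width": opening from 0.0 (shut) to 1.0 (fully open); "grasp_force": force on a finger pad.
Only numpy, scipy, OpenCV 4.12 (cv2) and the standard library are available. Lean on these libraries where they do the work, as an engineer would, in place of code of your own. Each camera call takes 0.05 s, during which the arm holds its last target. There are 200 camera calls.

TASK

Check the emergency stop of the test bench before used appliances are plugged in: press the red three-lobed mushroom button on the yellow box straight in until it latches and stays in by itself, then push one of its lobes round clockwise with the fingertips until it unlatches and springs fully back out. With the stop out again, switch the bench back on by pressing the green start button on the grey outlet box all the way in, and let it come back up. Leave the mug, the candlestick, the tin and the screwdriver where they stand.

Things in the scene. Friction and masses are not known exactly. Their poses are not given: they have to be found in the camera images.
- stop_box: emergency-stop station screwed to the bench, yellow lid on a grey base, 90 x 90 mm and 64 mm high (top of the lid); origin at the centre of its underside, on the bench; z up. A black collar 35 mm across stands 6 mm above the lid round the button's stem.
- stop_head (a point): centre of the flat top of the red mushroom head, on its axis above the middle of the lid; moves and turns with the head, z up. 104 mm above the bench when out, about 95 mm when latched in. Head: a hub 37 mm in diameter, flat top 29 mm across, with three round lobes about it, 60 mm across in all; underside 20 mm below this point. White arrows on top point clockwise seen from above.
- stop_lobe (a point): top centre of one of the three lobes, 22 mm from the head's axis and 3 mm below the head's top; it turns with the head. Each lobe is a round upright end 16 mm in diameter, 17 mm high, joined to the hub; the other two stand at +120 and -120 degrees round the axis
- stop_push (a joint): how far the mushroom head is pressed in, m: 0 fully out, end of travel 0.0105. Beyond about 0.005 (10 to 15 N) the latch snaps over; let go, the head then stays in at about 0.0085. Pressed less far it springs back
- stop_turn (a joint): how far the mushroom head is turned clockwise seen from above, rad: 0 at rest, end of travel 0.87; a light spring turns it back when let go (0.05 to 0.1 N m, some 4 to 5 N on a lobe). When it is latched in, turning it past about 0.45 frees the latch and the head springs out
- outlet_box: grey steel outlet box screwed to the bench, 130 mm (x) by 220 mm (y), 71 mm high, with two blue covered sockets up to 81 mm high; origin at the centre of its underside; z up. The green button is near its +y end, on the -x side.
- start_top (a point): centre of the top of the green start button, 28 mm in diameter, in a round steel housing on the outlet box; pressed straight down
- start (a joint): how far the green button is pressed, m: 0 up, 0.006 fully down (about 5 N); springs back
- mug_mid (a point): blue mug with a handle, 80 mm in diameter, 90 mm high, loose; this point is at its centre, half-way up
- candlestick_mid (a point): brass candlestick, foot 72 mm in diameter, 105 mm high, loose; this point is on its axis, half-way up; z up
- tin_mid (a point): round tin with an orange label, 60 mm in diameter, 70 mm high, loose; this point is at its centre, half-way up
- screwdriver_grip (a point): yellow-handled screwdriver, 190 mm long, lying loose on the bench; this point is in the middle of its handle, x along the tool towards the blade
Things that resemble listed ones, but are neither listed nor needed, are in the scene too. Several things look just like the part that bears mug_mid: the one meant starts farthest to the robot's left.

How it is judged:
By the outcome, as a careful person would: the job done as asked, in the order asked, and still so for the second after the job is handed in, with the robot touching nothing.
It also fails if it takes over 54 s, if anything falls off the work surface, if the arm or the gripper's body presses on something with over 40 N, if the wrist force passes 120 N, or if a joint passes its speed limit or range.

## Working session

There is one attempt and no reset: what is moved stays moved. The work goes in short steps, Python scripts to look and compute and a tool call to move; the robot and the scene stay as the last step left them, time stands still between calls to the robot, and variables do not carry over. Pictures are saved under pics/ and viewed, at most 10 in all, crops included, and the job is handed in when it is done.

Besides the shell and the picture viewer there is one more tool, called in YAML: its name, and indented under it one key for each argument. jog_arm: Moves the arm, as the interface text tells. Its arguments: {"type":"object","properties":{"grip":{"type":"array"},"offset":{"type":"array"},"angular":{"type":"array"}},"required":["grip","offset","angular"]}

```bash
ls; mkdir -p pics; python3 - <<'E'
from rig import robot
import cv2,numpy as np
for n in("scene","top"):
    cv2.imwrite(f"pics/{n}0.png",robot.camera(n)); m=robot.camera_model(n);print(n,m)
print(robot.state(),robot.grip_point_offset)
print(robot.camera_model("wrist"))
E
```

```text
pics
scene {'camera_matrix': array([[404.19272867,   0.        , 317.8280548 ],
       [  0.        , 404.19272867, 196.48943285],
       [  0.        ,   0.        ,   1.        ]]), 'rvec': array([ 1.64232622,  1.81929795, -0.84881054]), 'tvec': array([ 0.14917575, -0.34665912,  1.66747215])}
top {'camera_matrix': array([[515.50643536,   0.        , 313.00444109],
       [  0.        , 515.50643536, 199.73681279],
       [  0.        ,   0.        ,   1.        ]]), 'rvec': array([ 2.17180521, -2.19917496,  0.09077851]), 'tvec': array([-0.06107883,  0.62869785,  1.65340256])}
{'t': 0.1, 'joints': array([ 6.11590536e+01,  2.81592699e+01,  8.93454629e+01, -2.40365702e-04,
        6.25509796e+01, -6.05203817e+00]), 'qvel': array([ 0.07336216,  0.03970707, -0.10126073,  0.04975059, -0.02653775,
       -0.00019695]), 'tau': array([ 1.97030189e-03, -6.13630915e+01, -2.58605772e+01,  6.94312155e-02,
        4.69883031e-02, -8.09101198e-05]), 'ee_pos': array([0.24197851, 0.57602538, 0.21414267]), 'orientation': array([[-9.21938879e-01,  3.87335108e-01, -4.65788423e-04],
       [ 3.87335376e-01,  9.21938489e-01, -8.53551332e-04],
       [ 9.88178771e-05, -9.67338492e-04, -9.99999527e-01]]), 'ft_force': array([ 0.22388754, -0.14249285, -0.56963724]), 'wrist_torque': array([-0.01614832,  0.02043879,  0.02493386]), 'grasp_force': 0.0, 'grip_width': 1.0008376399682488} -0.0188
{'camera_matrix': array([[345.14996756,   0.        , 318.2088054 ],
       [  0.        , 345.14996756, 198.56882289],
       [  0.        ,   0.        ,   1.        ]]), 'T_tool_cam': array([[ 7.06617612e-05, -9.56607998e-01, -2.91377990e-01,
         8.19844326e-02],
       [ 9.99999359e-01,  3.96993799e-04, -1.06084103e-03,
        -2.05866806e-04],
       [ 1.13048427e-03, -2.91377728e-01,  9.56607413e-01,
        -1.70650112e-01],
       [ 0.00000000e+00,  0.00000000e+00,  0.00000000e+00,
         1.00000000e+00]])}
```

View pics/top0.png

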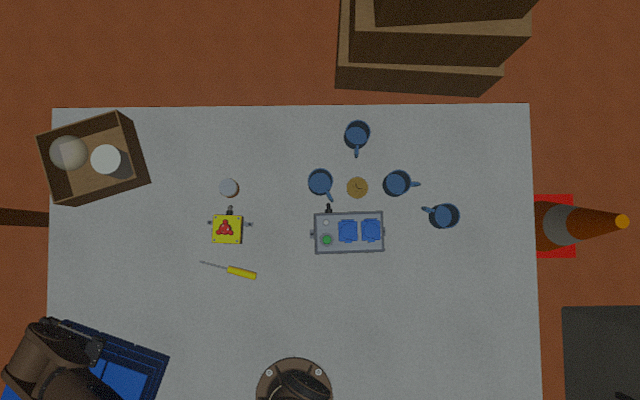

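View pics/scene0.png

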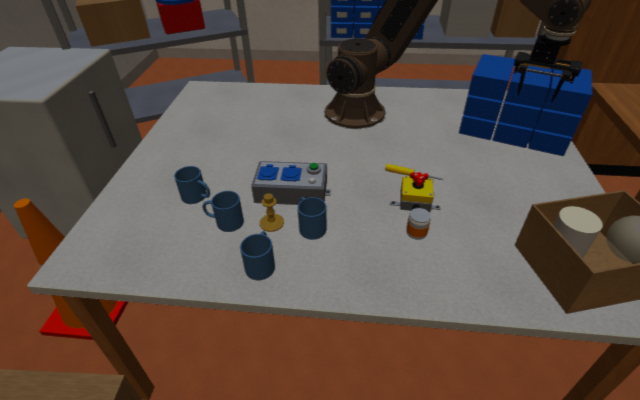

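Top view: candidates for the stop are the red trefoil on the yellow box at (225,228). The red cone base at (555,225) and the red box on the shelf don't fit the description. For the start button, the candidates are the green disc at (326,240) and a grey-white lamp or button at (326,223). I choose the trefoil and the green disc.

```bash
cat > h.py <<'E'
import cv2,numpy as np
from rig import robot
def pose(n,s=None):
    m=robot.camera_model(n);K=m["camera_matrix"]
    if n=="wrist":
        T=np.eye(4);T[:3,:3]=s["orientation"];T[:3,3]=s["ee_pos"];T=T@m["T_tool_cam"];return K,T[:3,:3],T[:3,3]
    R=cv2.Rodrigues(m["rvec"])[0];return K,R.T,-R.T@m["tvec"]
def cast(n,uv,z,s=None):
    K,R,c=pose(n,s);d=R@np.linalg.solve(K,[uv[0],uv[1],1]);return c+d*(z-c[2])/d[2]
def blob(im,lo,hi,roi):
    h=cv2.cvtColor(im,cv2.COLOR_BGR2HSV);m=cv2.inRange(h,lo,hi)
    k=np.zeros_like(m);x0,y0,x1,y1=roi;k[y0:y1,x0:x1]=255;m&=k
    c=max(cv2.findContours(m,0,2)[0],key=cv2.contourArea)
    return c,cv2.moments(c),m
RED=((0,140,40),(9,255,255));GRN=((45,100,30),(85,255,255));YEL=((20,120,60),(34,255,255))
E
python3 - <<'E'
from h import *
im=cv2.imread("pics/top0.png")
for n,col,roi,z in(("red",RED,(205,210,250,250),.1),("yel",YEL,(205,210,250,250),.064),("grn",GRN,(310,225,345,255),.09)):
    c,M,_=blob(im,*col,roi); 
    uv=(M["m10"]/M["m00"],M["m01"]/M["m00"]);print(n,uv,M["m00"],cast("top",uv,z),cv2.minAreaRect(c))
s=robot.state();o=s["orientation"]
p=cast("top",(225,228.5),.1);print("tool delta cm",o.T@(p-s["ee_pos"])*100, "yaw of tool x",np.degrees(np.arctan2(o[1,0],o[0,0])))
E
```

```text
red (224.31712962962962, 228.81481481481478) 72.0 [0.53533089 0.20680041 0.1       ] ((225.69601440429688, 226.6719970703125), (13.953065872192383, 13.237524032592773), 10.30484676361084)
yel (226.42783389450054, 228.70662177328842) 742.5 [0.53638999 0.20608836 0.064     ] ((226.469482421875, 228.64141845703125), (28.491525650024414, 27.96830940246582), 2.726310968399048)
grn (326.3798449612403, 239.4418604651163) 43.0 [ 0.49855743 -0.10848198  0.09      ] ((326.5, 239.5), (7.0, 7.0), 90.0)
tool delta cm [-41.51658366 -22.82438017  11.43224849] yaw of tool x 157.2111998975642
```

jog_arm:
  grip: [0,0,0,0,0]
  offset:
    - [-3.46,-1.9,0]
    - [-3.46,-1.9,0]
    - [-3.46,-1.9,0]
    - [-3.46,-1.9,0]
    - [-3.46,-1.9,0]
  angular:
    - [0,0,0]
    - [0,0,0]
    - [0,0,0]
    - [0,0,0]
    - [0,0,0]

```text
t: 0.52
ee_pos: [0.3654, 0.42, 0.2144]
orientation: [[-0.922, 0.387, -0.0], [0.387, 0.922, -0.0], [0.0, -0.0, -1.0]]
ft_force: [1.0, 0.8, 0.4]
grip_width: 0.707
grasp_force: 0.0
```

jog_arm:
  grip: [0,0,0,0,0]
  offset:
    - [-3.46,-1.9,0]
    - [-3.46,-1.9,0]
    - [-3.46,-1.9,0]
    - [-3.46,-1.9,0]
    - [-3.46,-1.9,0]
  angular:
    - [0,0,0]
    - [0,0,0]
    - [0,0,0]
    - [0,0,0]
    - [0,0,0]

```text
t: 0.93
ee_pos: [0.4883, 0.2653, 0.2145]
orientation: [[-0.922, 0.387, -0.0], [0.387, 0.922, -0.0], [0.0, -0.0, -1.0]]
ft_force: [0.5, 1.2, 0.3]
grip_width: 0.355
grasp_force: 0.0
```

jog_arm:
  grip: [0,0,0,0,0]
  offset:
    - [-3.46,-1.9,0]
    - [-3.46,-1.9,0]
    - [0,0,1]
    - [0,0,0]
    - [0,0,0]
  angular:
    - [0,0,0]
    - [0,0,0]
    - [0,0,0]
    - [0,0,0]
    - [0,0,0]

```text
t: 1.35
ee_pos: [0.536, 0.2052, 0.204]
orientation: [[-0.922, 0.388, -0.002], [0.388, 0.922, -0.0], [0.002, -0.001, -1.0]]
ft_force: [0.4, -0.2, -0.3]
grip_width: 0.023
grasp_force: 0.0
```

```bash
cat > look.py <<'E'
from h import *
import sys
s=robot.state();im=robot.camera("wrist");cv2.imwrite(f"pics/{sys.argv[1]}.png",im)
np.savez(f"pics/{sys.argv[1]}.npz",o=s["orientation"],p=s["ee_pos"])
print(s["t"],s["ee_pos"],s["ft_force"],s["grip_width"]);o=s["orientation"];print(o)
E
python3 look.py w1; python3 - <<'E'
import cv2
im=cv2.imread("pics/w1.png");cv2.imwrite("pics/w1c.png",im)
E
```

```text
1.35 [0.53597085 0.20516088 0.2039971 ] [ 0.43468875 -0.20321311 -0.34124327] 0.022826313187576424
[[-9.21644880e-01  3.88029781e-01 -1.89850205e-03]
 [ 3.88030840e-01  9.21646365e-01 -2.10784502e-04]
 [ 1.66795685e-03 -9.30945801e-04 -9.99998176e-01]]
```

View pics/w1c.png

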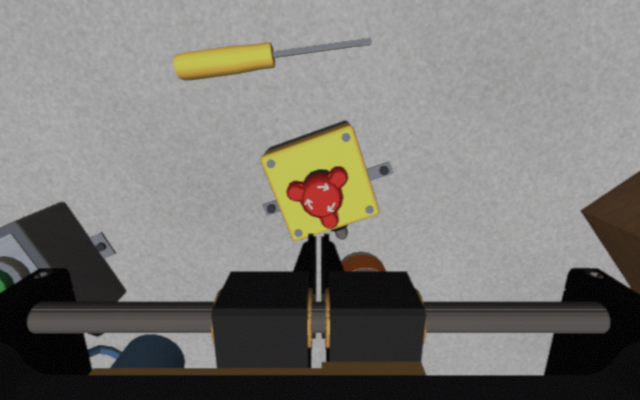

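The picture shows the red trefoil with its white clockwise arrows on the yellow box: hub near (321,193), lobes near (339,177), (295,192) and (329,215). This confirms the choice. Next I measure the axis and the lobe angles.

```bash
cat > trefoil.py <<'E'
from h import *
import sys
n,z=sys.argv[1],float(sys.argv[2])
d=np.load(f"pics/{n}.npz");s=dict(orientation=d["o"],ee_pos=d["p"]);im=cv2.imread(f"pics/{n}.png")
c,M,_=blob(im,(0,120,50),(12,255,255),(240,120,400,240))
f=np.zeros(im.shape[:2],np.uint8);cv2.drawContours(f,[c],-1,255,-1)
dt=cv2.distanceTransform(f,2,5);_,r,_,hub=cv2.minMaxLoc(dt)
cc,R=cv2.minEnclosingCircle(c)
P=np.array([cast("wrist",q[0],z-.003,s)[:2] for q in c]);
hubw=cast("wrist",hub,z-.005,s)[:2];ccw=cast("wrist",cc,z-.005,s)[:2]
print("hub px",hub,r,"encl",cc,R);print("hub",hubw,"encl",ccw)
v=P-ccw;a=np.degrees(np.arctan2(v[:,1],v[:,0]));rr=np.hypot(*v.T)
# threefold phase of outer points
k=rr>.024;
for c0 in np.unique(np.round(a[k]/20)*20):pass
print("phase (lobe angle mod 120)",np.degrees(np.angle(np.sum(np.exp(3j*np.radians(a[k])))))/3, [ (round(x),round(y*1000)) for x,y in sorted(zip(a[k],rr[k]))])
E
python3 trefoil.py w1 .104
```

```text
hub px (321, 196) 20.772096633911133 encl (320.88629150390625, 194.9656982421875) 34.24827575683594
hub [0.53623346 0.20691149] encl [0.53536895 0.20717044]
phase (lobe angle mod 120) -3.2063510671056883 [(-140, 26), (-137, 26), (-137, 27), (-134, 27), (-133, 27), (-128, 28), (-125, 28), (-123, 28), (-117, 28), (-116, 27), (-112, 27), (-108, 26), (-108, 25), (-106, 24), (-19, 25), (-18, 24), (-15, 27), (-14, 27), (-12, 28), (-2, 30), (4, 28), (5, 27), (8, 27), (102, 25), (109, 27), (112, 27), (113, 28), (115, 28), (116, 29), (121, 29), (122, 28), (125, 29), (132, 27), (134, 24), (135, 24)]
```

jog_arm:
  grip: [0,0,0,0,0]
  offset:
    - [0.12,0.16,2]
    - [0,0,3]
    - [0,0,2.5]
    - [0,0,1]
    - [0,0,0.5]
  angular:
    - [0,0,0]
    - [0,0,0]
    - [0,0,0]
    - [0,0,0]
    - [0,0,0]

```text
t: 1.82
ee_pos: [0.5351, 0.2081, 0.1137]
orientation: [[-0.923, 0.386, -0.002], [0.386, 0.923, -0.0], [0.002, -0.001, -1.0]]
ft_force: [-0.1, 0.1, 0.3]
grip_width: 0.008
grasp_force: 0.0
```

jog_arm:
  grip: [0,0,0,0,0]
  offset:
    - [0,0,0.3]
    - [0,0,0.3]
    - [0,0,0.3]
    - [0,0,0.3]
    - [0,0,0.1]
  angular:
    - [0,0,0]
    - [0,0,0]
    - [0,0,0]
    - [0,0,0]
    - [0,0,0]

```text
t: 2.23
ee_pos: [0.5366, 0.2073, 0.1024]
orientation: [[-0.922, 0.388, 0.002], [0.388, 0.922, 0.001], [-0.001, 0.001, -1.0]]
ft_force: [-2.0, 0.0, 7.2]
grip_width: 0.004
grasp_force: 4.1
```

jog_arm:
  grip: [0,0,0,0]
  offset:
    - [0,0,0.2]
    - [0,0,0.2]
    - [0,0,0.2]
    - [0,0,0]
  angular:
    - [0,0,0]
    - [0,0,0]
    - [0,0,0]
    - [0,0,0]

```text
t: 2.57
ee_pos: [0.5365, 0.2072, 0.0964]
orientation: [[-0.922, 0.387, 0.002], [0.387, 0.922, 0.001], [-0.001, 0.001, -1.0]]
ft_force: [-0.3, 0.2, -0.6]
grip_width: 0.005
grasp_force: 0.0
```

jog_arm:
  grip: [0,0,0]
  offset:
    - [0,0,0.15]
    - [0,0,0.1]
    - [0,0,0]
  angular:
    - [0,0,0]
    - [0,0,0]
    - [0,0,0]

```text
t: 2.82
ee_pos: [0.5366, 0.2072, 0.0941]
orientation: [[-0.922, 0.387, 0.002], [0.387, 0.922, 0.001], [-0.001, 0.001, -1.0]]
ft_force: [-1.5, -0.6, 9.2]
grip_width: 0.004
grasp_force: 4.8
```

Contact returned at z≈0.094 after the snap, so it is latched. I'll back off to let go and check the head and its lobes.

jog_arm:
  grip: [0,0,0,0,0]
  offset:
    - [0,0,-1]
    - [0,0,-4]
    - [0,0,-4]
    - [0,0,-2]
    - [0,0,0]
  angular:
    - [0,0,0]
    - [0,0,0]
    - [0,0,0]
    - [0,0,0]
    - [0,0,0]

```text
t: 3.23
ee_pos: [0.5376, 0.2075, 0.2085]
orientation: [[-0.922, 0.387, 0.008], [0.387, 0.922, 0.002], [-0.006, 0.005, -1.0]]
ft_force: [-0.2, 0.1, -0.9]
grip_width: 0.005
grasp_force: 0.0
```

```bash
python3 look.py w2; python3 trefoil.py w2 .095 | cut -c1-200; python3 -c "
import cv2,numpy as np
im=cv2.resize(cv2.imread('pics/w2.png')[110:260,220:420],None,fx=4,fy=4)
cv2.imwrite('pics/w2c.png',im)"
```

```text
3.2333 [0.53762912 0.20753994 0.2084732 ] [-0.1960251   0.05022294 -0.88839484] 0.004647134315255066
[[-0.92190989  0.38732992  0.00759476]
 [ 0.38735442  0.92192868  0.00201485]
 [-0.00622141  0.00479937 -0.99996913]]
hub px (317, 189) 19.787599563598633 encl (316.9129943847656, 188.93826293945312) 32.65861511230469
hub [0.53551388 0.20733753] encl [0.53543326 0.20728952]
phase (lobe angle mod 120) -1.9233293786689691 [(-142, 24), (-140, 25), (-138, 26), (-131, 28), (-129, 28), (-127, 28), (-114, 28), (-112, 27), (-110, 27), (-108, 26), (-108, 25), (-106, 24), (-21, 24
```

View pics/w2c.png

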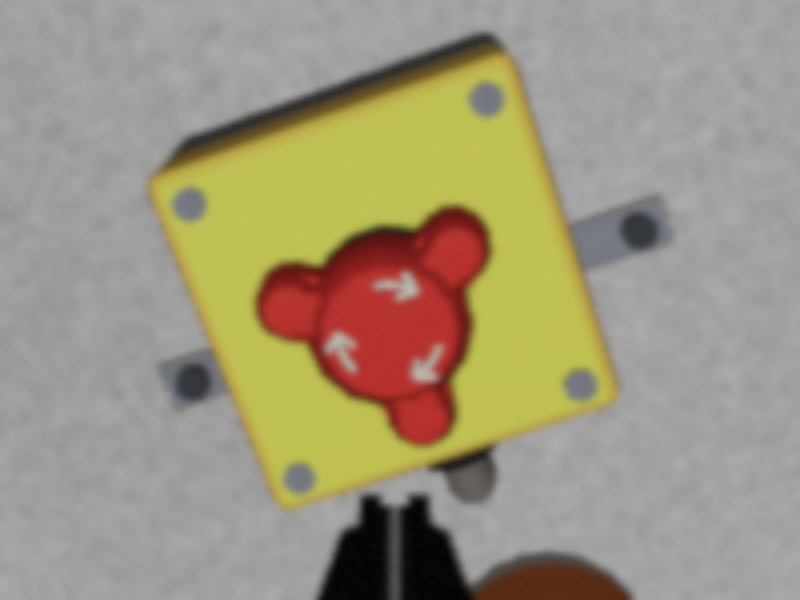

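Latched: the head's apparent size drops by about 5%, matching the 9 mm step, and the lobes are unmoved. The lobe at -3° (image ~(451,250) in the crop) can be pushed along tool -y with no turn needed. Moving beside it.

jog_arm:
  grip: [0,0,0,0,0]
  offset:
    - [-1.4,1.6,0]
    - [-1.4,1.6,2]
    - [0,0,3.5]
    - [0,0,3]
    - [0,0,2]
  angular:
    - [0.005,0.006,0]
    - [0,0,0]
    - [0,0,0]
    - [0,0,0]
    - [0,0,0]

```text
t: 3.7
ee_pos: [0.5719, 0.2251, 0.094]
orientation: [[-0.922, 0.387, -0.012], [0.387, 0.922, -0.004], [0.01, -0.008, -1.0]]
ft_force: [-0.7, 0.4, 0.2]
grip_width: 0.007
grasp_force: 0.0
```

jog_arm:
  grip: [0,0,0,0,0]
  offset:
    - [0,0,1.2]
    - [0,0,0.8]
    - [0,0,0.4]
    - [0,0,0]
    - [0,0,0]
  angular:
    - [0,0,0]
    - [0,0,0]
    - [0,0,0]
    - [0,0,0]
    - [0,0,0]

```text
t: 4.12
ee_pos: [0.5737, 0.2256, 0.0748]
orientation: [[-0.922, 0.387, -0.006], [0.387, 0.922, -0.002], [0.005, -0.004, -1.0]]
ft_force: [0.1, -0.2, -0.5]
grip_width: 0.002
grasp_force: 0.0
```

```bash
cat > rel.py <<'E'
from h import *
s=robot.state();o=s["orientation"];d=s["ee_pos"]-np.array([.5355,.2073,.08])
print(s["t"],"r,t,z mm",(-(o.T@d)*1000).round(1),"F tool",(o.T@s["ft_force"]).round(1),o[:,2].round(4))
E
python3 rel.py
```

```text
4.1167 r,t,z mm [ 28.2 -31.7  -4.9] F tool [-0.2 -0.2  0.5] [-0.0063 -0.0019 -1.    ]
```

jog_arm:
  grip: [0,0,0,0,0]
  offset:
    - [-0.2,0,-0.4]
    - [0,-0.3,0]
    - [0,-0.3,0]
    - [0,-0.3,0]
    - [0,0,0]
  angular:
    - [0,0,0]
    - [0,0,0]
    - [0,0,0]
    - [0,0,0]
    - [0,0,0]

```text
t: 4.53
ee_pos: [0.5717, 0.2159, 0.0784]
orientation: [[-0.922, 0.388, -0.007], [0.388, 0.922, -0.002], [0.006, -0.005, -1.0]]
ft_force: [-0.4, -0.4, 1.1]
grip_width: 0.004
grasp_force: 0.4
```

```bash
python3 rel.py
```

```text
4.5333 r,t,z mm [ 30.  -22.   -1.3] F tool [ 0.3 -0.5 -1.1] [-0.0069 -0.002  -1.    ]
```

jog_arm:
  grip: [0,0,0,0,0]
  offset:
    - [0,-0.3,0]
    - [0,-0.3,0]
    - [0,-0.2,0]
    - [0,0,0]
    - [0,0,0]
  angular:
    - [0,0,0]
    - [0,0,0]
    - [0,0,0]
    - [0,0,0]
    - [0,0,0]

```text
t: 4.95
ee_pos: [0.5697, 0.2091, 0.0786]
orientation: [[-0.922, 0.388, -0.004], [0.388, 0.922, -0.001], [0.004, -0.003, -1.0]]
ft_force: [5.1, 2.5, 2.6]
grip_width: 0.003
grasp_force: 2.3
```

```bash
python3 rel.py
```

```text
4.95 r,t,z mm [ 30.9 -15.   -1.2] F tool [-3.7  4.3 -2.6] [-0.0044 -0.0013 -1.    ]
```

jog_arm:
  grip: [0,0,0,0]
  offset:
    - [0.05,-0.2,0]
    - [0.05,-0.2,0]
    - [0,-0.1,0]
    - [0,0,0]
  angular:
    - [0,0,0]
    - [0,0,0]
    - [0,0,0]
    - [0,0,0]

```text
t: 5.28
ee_pos: [0.5675, 0.2049, 0.079]
orientation: [[-0.922, 0.388, -0.003], [0.388, 0.922, -0.001], [0.002, -0.002, -1.0]]
ft_force: [6.4, 1.5, 4.6]
grip_width: 0.003
grasp_force: 3.1
```

```bash
python3 rel.py; python3 look.py w3;python3 trefoil.py w3 .1 | cut -c1-300; python3 -c "
import cv2
im=cv2.resize(cv2.imread('pics/w3.png')[150:300,220:420],None,fx=4,fy=4)
cv2.imwrite('pics/w3c.png',im)"
```

```text
5.2833 r,t,z mm [ 30.4 -10.1  -0.9] F tool [-5.3  3.9 -4.6] [-0.003  -0.0012 -1.    ]
5.2833 [0.56745933 0.20486154 0.07903131] [6.35136605 1.53104564 4.60444764] 0.0034146313420595786
[[-0.92183394  0.38757358 -0.00298523]
 [ 0.38757831  0.92183601 -0.00119283]
 [ 0.00228958 -0.0022566  -0.99999483]]
hub px (296, 198) 30.968994140625 encl (300.92266845703125, 189.4415740966797) 54.60309982299805
hub [0.53095893 0.20854676] encl [0.52804269 0.2123407 ]
phase (lobe angle mod 120) -34.51998563459571 [(-140, 24), (-136, 24), (-135, 24), (-132, 25), (-130, 24), (-129, 25), (-125, 24), (-56, 25), (-55, 24), (-49, 25), (-48, 27), (-23, 24), (-22, 24), (-15, 24), (-7, 25), (-4, 24), (-2, 25), (54, 24), (55, 24), (57, 25), (58, 24), (60, 25), (70, 25), (7
```

View pics/w3c.png

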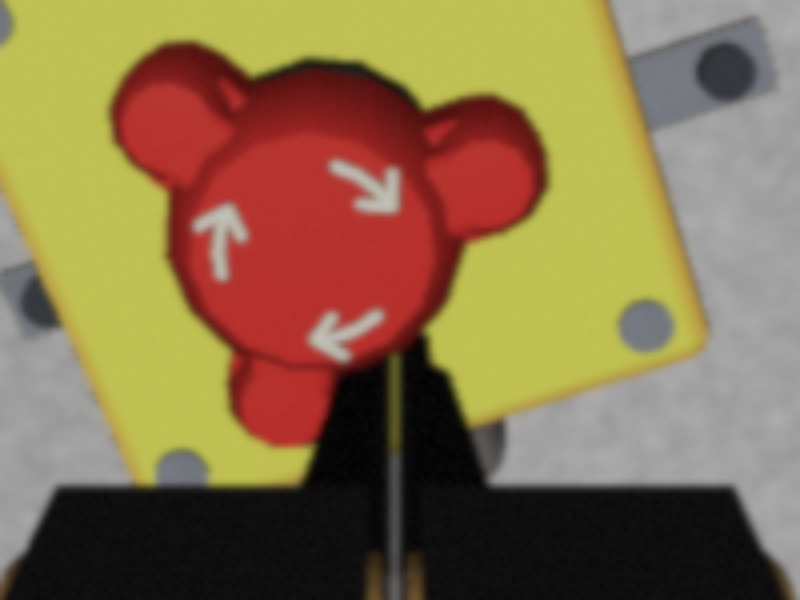

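The head has turned roughly 25–30° and the fingertip is firmly behind the lobe, at about (290,400) in the crop. A little further.

jog_arm:
  grip: [0,0,0,0]
  offset:
    - [-0.05,-0.2,0]
    - [-0.05,-0.2,0]
    - [0,0,0]
    - [0,0,0]
  angular:
    - [0,0,0]
    - [0,0,0]
    - [0,0,0]
    - [0,0,0]

```text
t: 5.67
ee_pos: [0.5667, 0.201, 0.0793]
orientation: [[-0.922, 0.388, -0.003], [0.388, 0.922, -0.001], [0.003, -0.002, -1.0]]
ft_force: [5.3, 1.5, 7.7]
grip_width: 0.004
grasp_force: 4.4
```

```bash
python3 rel.py
```

```text
5.6667 r,t,z mm [31.2 -6.3 -0.6] F tool [-4.3  3.4 -7.8] [-0.0032 -0.0011 -1.    ]
```

Upward force on the tool suggests the freed head is lifting against the finger. I'll raise the finger along with it, still turned.

jog_arm:
  grip: [0,0,0,0]
  offset:
    - [0,0,-0.3]
    - [0,0,-0.3]
    - [0,0,-0.2]
    - [0,0,0]
  angular:
    - [0,0,0]
    - [0,0,0]
    - [0,0,0]
    - [0,0,0]

```text
t: 6.0
ee_pos: [0.5665, 0.2011, 0.0872]
orientation: [[-0.922, 0.388, -0.004], [0.388, 0.922, -0.001], [0.003, -0.002, -1.0]]
ft_force: [4.5, 3.2, 5.6]
grip_width: 0.007
grasp_force: 3.9
```

```bash
python3 rel.py
```

```text
6.0 r,t,z mm [30.9 -6.3  7.3] F tool [-2.9  4.7 -5.6] [-0.0038 -0.0011 -1.    ]
```

jog_arm:
  grip: [0,0,0,0]
  offset:
    - [0,0,-0.2]
    - [0,0,-0.2]
    - [0,0,0]
    - [0,0,0]
  angular:
    - [0,0,0]
    - [0,0,0]
    - [0,0,0]
    - [0,0,0]

```text
t: 6.33
ee_pos: [0.566, 0.201, 0.0902]
orientation: [[-0.922, 0.388, -0.006], [0.388, 0.922, -0.001], [0.005, -0.004, -1.0]]
ft_force: [5.7, 3.3, -0.7]
grip_width: 0.005
grasp_force: 3.3
```

```bash
python3 rel.py
```

```text
6.3333 r,t,z mm [30.5 -6.  10.3] F tool [-4.   5.3  0.7] [-0.0055 -0.0015 -1.    ]
```

Vertical force is gone, so the head is out. Backing off and checking.

jog_arm:
  grip: [0,0,0,0,0]
  offset:
    - [0,0.4,0]
    - [0,0.8,0]
    - [-0.4,1.5,0]
    - [0,0,-3]
    - [0,0,-4]
  angular:
    - [0,0,0]
    - [0,0,0]
    - [0,0,0]
    - [0,0,0]
    - [0,0,0]

```text
t: 6.75
ee_pos: [0.5782, 0.2246, 0.1573]
orientation: [[-0.922, 0.387, -0.015], [0.387, 0.922, -0.005], [0.012, -0.01, -1.0]]
ft_force: [0.3, 0.5, -0.3]
grip_width: 0.004
grasp_force: 0.0
```

jog_arm:
  grip: [0,0,0,0,0]
  offset:
    - [0,0,-4]
    - [1.6,-1.6,0]
    - [1.7,-1.6,0]
    - [0,0,0]
    - [0,0,0]
  angular:
    - [0,0,0]
    - [0,0,0]
    - [0,0,0]
    - [0,0,0]
    - [0,0,0]

```text
t: 7.17
ee_pos: [0.5367, 0.2077, 0.2006]
orientation: [[-0.922, 0.387, -0.008], [0.387, 0.922, -0.003], [0.006, -0.005, -1.0]]
ft_force: [0.1, 0.1, -0.2]
grip_width: 0.003
grasp_force: 0.0
```

```bash
python3 rel.py; python3 look.py w4;python3 trefoil.py w4 .104 | cut -c1-300; python3 -c "
import cv2
im=cv2.resize(cv2.imread('pics/w4.png')[110:260,220:420],None,fx=4,fy=4)
cv2.imwrite('pics/w4c.png',im)"
```

```text
7.1667 r,t,z mm [  0.2  -0.2 120.6] F tool [-0.   0.1  0.1] [-0.008  -0.0025 -1.    ]
7.1667 [0.53670534 0.20772896 0.20060047] [ 0.0814229   0.12754749 -0.15079603] 0.0026326340066054913
[[-0.92196888  0.38718071 -0.00803035]
 [ 0.38721074  0.92198774 -0.00253908]
 [ 0.00642081 -0.00545039 -0.99996453]]
hub px (318, 196) 21.193796157836914 encl (318.29730224609375, 197.02951049804688) 34.664222717285156
hub [0.53445921 0.20733143] encl [0.53536728 0.20721555]
phase (lobe angle mod 120) -3.4672600824316255 [(-140, 26), (-137, 26), (-136, 27), (-134, 27), (-132, 27), (-130, 27), (-128, 27), (-126, 28), (-125, 28), (-123, 28), (-119, 28), (-118, 27), (-112, 27), (-108, 26), (-108, 25), (-106, 24), (-19, 25), (-16, 27), (-14, 27), (-13, 28), (-11, 28), (-10,
```

View pics/w4c.png

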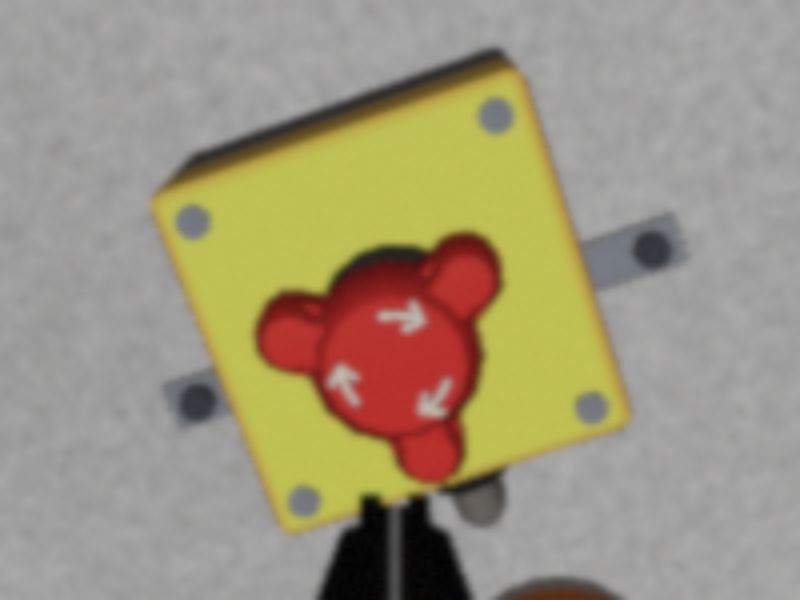

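The head is back to its starting size (34.7 px at this height, 34.67 expected when out) and its lobe angle. On to the green button.

jog_arm:
  grip: [0,0,0,0,0]
  offset:
    - [-1.1,-3.8,0]
    - [-1.1,-3.8,0]
    - [-1.1,-3.8,0]
    - [-1.1,-3.8,0]
    - [-1.1,-3.8,0]
  angular:
    - [-0.005,-0.006,0]
    - [0,0,0]
    - [0,0,0]
    - [0,0,0]
    - [0,0,0]

```text
t: 7.63
ee_pos: [0.5148, 0.0096, 0.2]
orientation: [[-0.922, 0.387, -0.001], [0.387, 0.922, 0.0], [0.001, -0.0, -1.0]]
ft_force: [1.3, -0.1, 0.4]
grip_width: 0.004
grasp_force: 0.0
```

jog_arm:
  grip: [0,0,0,0,0]
  offset:
    - [-1.1,-3.8,0]
    - [-1.1,-3.8,0]
    - [-1.1,-3.8,0]
    - [0,0,0]
    - [0,0,0]
  angular:
    - [0,0,0]
    - [0,0,0]
    - [0,0,0]
    - [0,0,0]
    - [0,0,0]

```text
t: 8.05
ee_pos: [0.5011, -0.1086, 0.1999]
orientation: [[-0.921, 0.391, -0.001], [0.391, 0.921, 0.0], [0.001, 0.0, -1.0]]
ft_force: [-0.2, 0.5, -0.5]
grip_width: 0.005
grasp_force: 0.0
```

```bash
python3 look.py w5; python3 - <<'E'
from h import *
d=np.load("pics/w5.npz");s=dict(orientation=d["o"],ee_pos=d["p"]);im=cv2.imread("pics/w5.png")
c,M,_=blob(im,*GRN,(200,100,440,300));uv=(M["m10"]/M["m00"],M["m01"]/M["m00"])
p=cast("wrist",uv,.088,s);print(uv,M["m00"],cv2.minEnclosingCircle(c),p,"tool cm",d["o"].T@(p-d["p"])*100)
E
```

```text
8.05 [ 0.5011381  -0.10860208  0.19986473] [-0.18672749  0.46824767 -0.45319611] 0.004775794429739214
[[-9.20508785e-01  3.90721027e-01 -8.09417699e-04]
 [ 3.90720839e-01  9.20509140e-01  3.84906924e-04]
 [ 8.95467619e-04  3.80538424e-05 -9.99999598e-01]]
(317.1164493250972, 193.45870510180734) 728.5 ((317.011962890625, 193.33253479003906), 15.84279727935791) [ 0.5000391  -0.10970439  0.088     ] tool cm [ 0.04807688 -0.14483407 11.18651458]
```

View pics/w5.png

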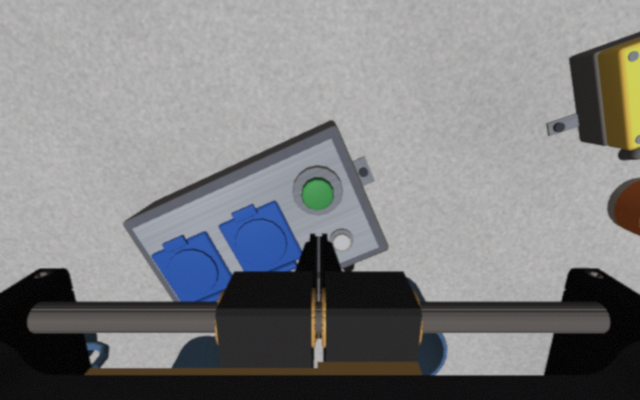

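The green button is at (317,193) in its steel housing, and the white lamp at (342,240) is not the target. The two views agree at a top height of about 0.09.

jog_arm:
  grip: [0,0,0,0,0]
  offset:
    - [0.1,-0.14,2]
    - [0,0,3.5]
    - [0,0,3]
    - [0,0,1]
    - [0,0,0.3]
  angular:
    - [0,0,0]
    - [0,0,0]
    - [0,0,0]
    - [0,0,0]
    - [0,0,0]

```text
t: 8.52
ee_pos: [0.4989, -0.1062, 0.1007]
orientation: [[-0.923, 0.386, -0.004], [0.386, 0.923, 0.001], [0.004, -0.0, -1.0]]
ft_force: [0.4, -0.5, 0.1]
grip_width: 0.007
grasp_force: 0.0
```

jog_arm:
  grip: [0,0,0,0,0]
  offset:
    - [0,0,0.3]
    - [0,0,0.3]
    - [0,0,0.2]
    - [0,0,0.2]
    - [0,0,0]
  angular:
    - [0,0,0]
    - [0,0,0]
    - [0,0,0]
    - [0,0,0]
    - [0,0,0]

```text
t: 8.93
ee_pos: [0.4997, -0.1077, 0.093]
orientation: [[-0.922, 0.387, 0.002], [0.387, 0.922, -0.0], [-0.002, 0.0, -1.0]]
ft_force: [0.5, 0.7, 1.5]
grip_width: 0.009
grasp_force: 0.9
```

jog_arm:
  grip: [0,0,0,0]
  offset:
    - [0,-0.14,-0.2]
    - [0,0,0.3]
    - [0,0,0.2]
    - [0,0,0]
  angular:
    - [0,0,0]
    - [0,0,0]
    - [0,0,0]
    - [0,0,0]

```text
t: 9.27
ee_pos: [0.499, -0.1092, 0.0894]
orientation: [[-0.922, 0.387, 0.001], [0.387, 0.922, -0.0], [-0.001, 0.0, -1.0]]
ft_force: [0.7, -1.6, 4.0]
grip_width: 0.006
grasp_force: 1.9
```

jog_arm:
  grip: [0,0,0]
  offset:
    - [0,0,0.2]
    - [0,0,0]
    - [0,0,0]
  angular:
    - [0,0,0]
    - [0,0,0]
    - [0,0,0]

```text
t: 9.52
ee_pos: [0.4991, -0.1092, 0.0877]
orientation: [[-0.922, 0.387, 0.001], [0.387, 0.922, -0.0], [-0.001, -0.0, -1.0]]
ft_force: [-0.8, -1.9, 7.9]
grip_width: 0.005
grasp_force: 4.0
```

jog_arm:
  grip: [0,0,0]
  offset:
    - [0,0,0.15]
    - [0,0,0.1]
    - [0,0,0]
  angular:
    - [0,0,0]
    - [0,0,0]
    - [0,0,0]

```text
t: 9.77
ee_pos: [0.4992, -0.1092, 0.0872]
orientation: [[-0.922, 0.387, 0.002], [0.387, 0.922, -0.001], [-0.002, -0.0, -1.0]]
ft_force: [-7.0, 0.3, 37.0]
grip_width: 0.006
grasp_force: 18.2
```

Hard stop after about 6 mm of spring travel: fully pressed. Release, let it come up, and check.

jog_arm:
  grip: [0,0,0,0,0]
  offset:
    - [0,0,-0.3]
    - [0,0,-0.8]
    - [0,0,-3]
    - [0,0,-4]
    - [0,0,-3]
  angular:
    - [0,0,0]
    - [0,0,0]
    - [0,0,0]
    - [0,0,0]
    - [0,0,0]

```text
t: 10.18
ee_pos: [0.4984, -0.1087, 0.1978]
orientation: [[-0.922, 0.387, -0.001], [0.387, 0.922, 0.001], [0.001, 0.0, -1.0]]
ft_force: [0.2, 0.3, -0.3]
grip_width: 0.004
grasp_force: 0.0
```

jog_arm:
  grip: [0,0,0,0,0]
  offset:
    - [0,0,0]
    - [0,0,0]
    - [0,0,0]
    - [0,0,0]
    - [0,0,0]
  angular:
    - [0,0,0]
    - [0,0,0]
    - [0,0,0]
    - [0,0,0]
    - [0,0,0]

```text
t: 10.6
ee_pos: [0.4982, -0.1087, 0.1946]
orientation: [[-0.922, 0.387, -0.002], [0.387, 0.922, 0.001], [0.003, -0.0, -1.0]]
ft_force: [0.4, 0.6, 0.3]
grip_width: 0.003
grasp_force: 0.0
```

```bash
python3 look.py w6; python3 - <<'E'
from h import *
a=cv2.imread("pics/scene0.png");b=robot.camera("scene");t=robot.camera("top");cv2.imwrite("pics/top1.png",t)
w5=cv2.imread("pics/w5.png");w6=cv2.imread("pics/w6.png");
print("green",[w[185:200,310:324].mean((0,1)).round() for w in(w5,w6)])
big=np.hstack([w6[110:300,200:440],b[100:290,140:460][:, :320]])
cv2.imwrite("pics/fin.png",cv2.resize(big,(784,266)))
E
```

```text
10.6 [ 0.49822931 -0.10871431  0.19464404] [0.3683772  0.64115088 0.28012909] 0.0031859554596489537
[[-9.21903986e-01  3.87411505e-01 -2.31644955e-03]
 [ 3.87410337e-01  9.21906896e-01  9.51392097e-04]
 [ 2.50413106e-03 -2.03243328e-05 -9.99996864e-01]]
green [array([ 85., 149.,  73.]), array([ 84., 146.,  73.])]
```

View pics/fin.png

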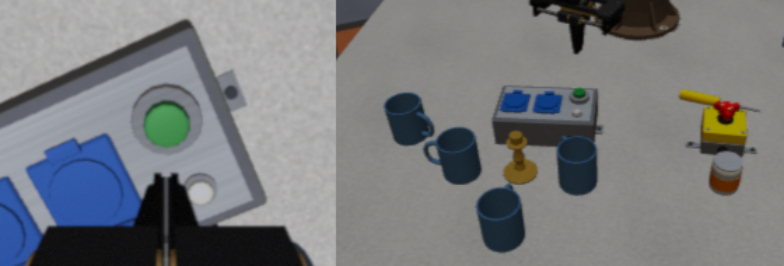

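The green button is up again at (166,122), the stop is out, the loose items are unmoved, and the gripper is clear.

```bash
python3 -c "
from rig import robot
print(robot.hand_in())"
```

```text
the job is handed in; nothing more can be done
None
```

The emergency stop was latched, released by turning a lobe clockwise and sprang fully out; the green start button was then pressed to its hard stop and came back up. The mug, candlestick, tin and screwdriver were not touched, and the job is handed in at about 10.8 s; I did not separately confirm that the bench powered up.

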